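# Release and open the lid of the test jig that holds the phone

## Robot

A 6-joint arm with a two-finger parallel gripper is mounted at the origin on a cart in front of the work surface, level with it; the furniture and walls round the work are solid. World frame = base frame: x ahead of the robot, y to its left, z up, the work surface at z = 0. Lengths are in m, angles in rad, forces in N, time in s.
With the tool pointing down it reaches from about 0.35 to 0.875 m from the base axis. Payload 4.2 kg.
Tool frame: the origin (TCP) lies midway between the tips of the shut fingers; the grasp point (between the pads) lies ctrl.grip_point_offset behind it (ctrl.grip_point_offset is the distance from the TCP to the grasp point, in m); z points along the fingers, y is the line along which they close (so a half turn about z gives the same grasp; the last joint's range is limited). The gripper opens to 85 mm and grips with 20 to 120 N. Pads are 22 mm wide; open, the fingers measure 114 mm over their backs; the gripper's body (76 mm by 85 mm) begins 54 mm behind the grasp point. The pads swing forward as they close: fully open they stand 13 mm farther back than shut.
Start: joints at [-0.9, 0.385, 0.008, 0, -1.194, -0.259], TCP at [0.25, -0.573, 0.231] pointing down, gripper open.
Joint ranges: [-3.14, 3.14], [-1.21, 2.06], [-1.07, 1.41], [-3.16, 2.05], [-2.99, -0.16], [-3.1, 3.1]. Speed limits (rad/s): [2.79, 2.79, 3.14, 3.14, 3.14, 3.14].

## Interface

Orientations are given as [roll, pitch, yaw] about the fixed x, y, z axes, in that order (R = Rz(yaw) Ry(pitch) Rx(roll)).
In Python, from rig import ctrl gives the robot as it stands.
- The arm moves only by the tool apply_moves, never from a script. Its argument "steps" is text: rows parted by semicolons, each of 5 numbers parted by spaces: the shift along the tool's x, y, z in units of 0.05 m (1.0 is 0.05 m), then the turn about the tool's z in units of 4 degrees (1.0 is 4 degrees), then the closure, from -1 (fully open) to 1 (shut). A call has 1 to 12 rows; each row shifts and turns the commanded pose from where the row before left it, along the tool's axes as they then stand; what a row does not reach is not made up. A row lasts 1/10 s, in which the tool goes at most 50 mm and 8.59 degrees, less where a joint would pass 70% of its speed; a pose out of reach is approached as far as the arm can. A call with a number of a shift or a turn outside -1 to 1 is refused whole. A call with a gripper value outside its range is refused whole. The fingers move at their own pace and stop on an object; "squeeze" is the grip in N (left out, the last holds). Time passes only in rows, so rows that do not move let the fingers close. It gives the time, the measured TCP pose, the force, the opening and the grip force at its end, in the units of the state.
- ctrl.state(): the state, without advancing time (a new reading comes with each control period).
- ctrl.camera(name): name is "scene" or "top" or "wrist"; returns a dict with "image" (420x560x3 uint8, red, green, blue), "vertical_fov" (degrees; the focal length in pixels is half the picture's height over the tangent of half this angle, whatever the lens; pixels are square), "cx", "cy" (the principal point, pixels), "R" (3x3) and "t" (3): a world point X has camera coordinates R X + t. Camera axes: x right, y down, z forward; pixel columns grow to the right and rows downward; lengths in m; the calibration is good to about 2 mm. A picture is of the moment at which its call begins. There is no depth.
- ctrl.sign_off(): hands the job in; it is judged then, once.
The state is a dict: "t": time; "joints": joint angles; "joint_vel": joint speeds; "tau": joint torques, N m; "position": TCP position; "tool_rot": TCP orientation; "contact_force": force on the tool from outside, world axes, zero at the start; "torque": the same for the moment, N m; "gripper_width": finger opening in m; "grasp_force": force on a finger pad.
Only numpy, scipy, OpenCV 4.12 (cv2) and the standard library are available. Lean on these libraries where they do the work, as an engineer would, in place of code of your own. Each camera call takes 0.05 s, during which the arm holds its last target. There are 200 camera calls.

## Task

The phone's test is done: open the test jig that has the phone in it, so that the phone can be taken out. Gently press down that jig's release tab with closed fingertips so that the lid springs up, then push the lid all the way over until it rests fully open against its stop. Grip, force or lift nothing, do not touch the phone, leave the empty jig shut, and do not disturb the tools lying about.

Things in the scene. Friction and masses are not known exactly. Their poses are not given: they have to be found in the camera images.
- jig_loaded: Jig with the phone in it (mm); origin: centre of the underside; +x from its front (tab, robot side) to its rear (hinge), y along its length, z up. Grey base, x -56 to +66, 176 long (y), 31 high, held to the bench by suction feet. Painted lid frame with clear window, z 32 to 38 when shut. Front middle: black latch hook (x -68 to -58, z to 41), then the tab over a toe to x -112.
- jig_empty: The second test jig, of the same make and size as the loaded one and with the same frame, but with nothing in its white nest; it must stay shut.
- phone: Phone, 138 x 68 x 8 mm, lying face up and loose in the nest of the loaded jig, its long side along the jig's length; origin at the centre of its underside. Its top is 30 mm over the bench, 2 mm under the shut lid.
- jig_loaded_tab_top (a point): The point to press on the loaded jig's tab: on its upper face (26 mm over the bench, at jig x -94, y 0). The tab is 38 mm wide (jig y); its free part runs from jig x -106 to -77; the latch's upright begins at -68, 25 mm behind this point, which moves with the tab.
- jig_loaded_tab (a joint): Angle of the loaded jig's release tab (rad): 0 at rest, 0.34 fully pressed. Its pivot lies 28 mm behind the press point, which so goes down 28 mm per rad. The hook lets go of the lid at about 0.2 (5.5 mm down). The spring takes about 1 N at the start, 3 N fully down (9.5 mm), and brings the tab back when let go.
- jig_loaded_lid (a joint): Angle of the loaded jig's lid (rad): 0 shut, 1.9 fully open against its stop (leaning back past upright). When the hook lets go, spring plungers lift it within about 1 s to about 0.95, where it stays. From there it must be pushed, with about 1 N at its free edge. Past about 1.7 its weight slowly carries it to the stop.
- jig_loaded_lid_edge (a point): Middle of the front (free) edge of the loaded jig's lid, half-way through its thickness, 116 mm from the hinge axis; it moves with the lid. A 4 mm thick, 24 mm wide steel striker sticks out 5.5 mm beyond it.
- jig_loaded_hinge (a point): Middle of the hinge axis of the loaded jig's lid (jig x +60, z 35 mm); the axis runs along jig y. The lid opens upward and away from the robot.
- jig_empty_tab_top (a point): The same press point on the empty jig's tab: not to be pressed.
- jig_empty_tab (a joint): Angle of the empty jig's tab (rad), 0 at rest; see the loaded jig's.
- jig_empty_lid (a joint): Angle of the empty jig's lid (rad), 0 shut; it must stay shut.
- tweezers: Straight steel tweezers, 120 x 14 x 10 mm, lying on the bench, loose; origin at the middle of the underside. A bystander.
- loupe: Black eye loupe, a cup 38 mm across and 34 high, standing loose on the bench; origin at the centre of its underside. A bystander.
- driver_red: Small red screwdriver, 146 x 11 x 12 mm, lying loose on the bench; origin at the middle of the underside. A bystander.

How it is judged:
By the outcome, as a careful person would: the job done as asked, in the order asked, and still so for the second after the job is handed in, with the robot touching nothing.
It also fails if it takes over 42 s, if anything falls off the work surface, if the arm or the gripper's body presses on something with over 40 N, if the wrist force passes 120 N, or if a joint passes its speed limit or range.

## Working session

There is one attempt and no reset: what is moved stays moved. The work goes in short steps, Python scripts to look and compute and a tool call to move; the robot and the scene stay as the last step left them, time stands still between calls to the robot, and variables do not carry over. Pictures are saved under pics/ and viewed, at most 10 in all, crops included, and the job is handed in when it is done.

Besides the shell and the picture viewer there is one more tool, called after "Request:" by a JSON object that holds its "fn" and its "kwargs". apply_moves: Moves the arm, as the interface text tells. Its arguments: {"type":"object","properties":{"steps":{"type":"string"},"squeeze":{"type":"number"}},"required":["steps"]}

```bash
mkdir -p pics; cat > h.py <<'E'
import numpy as np,cv2
from rig import ctrl
def cam(n,f):
    c=ctrl.camera(n); cv2.imwrite('pics/'+f,cv2.cvtColor(c['image'],cv2.COLOR_RGB2BGR)); 
    np.savez('pics/'+f+'.npz',**c); return c
def ray(c,u,v,z):
    f=210/np.tan(np.radians(float(c['vertical_fov']))/2)
    d=c['R'].T@np.array([(u-c['cx'])/f,(v-c['cy'])/f,1]); o=-c['R'].T@c['t']
    return o+d*(z-o[2])/d[2]
def proj(c,X):
    f=210/np.tan(np.radians(float(c['vertical_fov']))/2)
    p=c['R']@np.array(X)+c['t']; return p[:2]/p[2]*f+[c['cx'],c['cy']]
E
python3 - <<'E'
from h import *
for n in('top','scene'):
    c=cam(n,n+'1.png'); print(n,-c['R'].T@c['t'],c['vertical_fov'])
print(ctrl.state(),ctrl.grip_point_offset)
E
```

```text
top [0.38518843 0.08496895 1.13535225] 46.805856260398556
scene [0.16719708 0.7205581  0.47827335] 49.330060322145556
{'t': 0.1, 'joints': array([-9.00409639e-01,  3.85471551e-01,  6.75945255e-03, -4.21929151e-04,
       -1.19397302e+00, -2.58595809e-01]), 'joint_vel': array([-0.00030632, -0.00052129,  0.00395311,  0.00066534, -0.00095747,
       -0.00114948]), 'tau': array([-7.94960433e-04, -3.93320239e+01,  1.88928741e+01,  4.19794410e+00,
       -2.57160980e-03,  1.35610597e-05]), 'position': array([ 0.24996288, -0.57227708,  0.2303366 ]), 'tool_rot': array([ 3.13966638e+00, -1.04019603e-04, -2.72995730e+00]), 'contact_force': array([-0.67826884, -0.4242885 , -0.14979354]), 'torque': array([0.03509249, 0.0448141 , 0.01559326]), 'grasp_force': 0.0, 'gripper_width': 0.0854642446642207} 0.0187
```

View pics/top1.png

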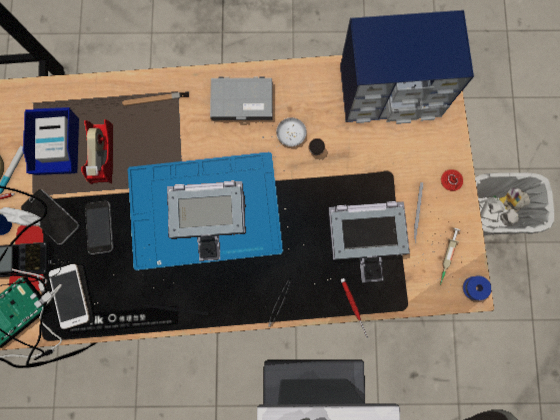

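View pics/scene1.png

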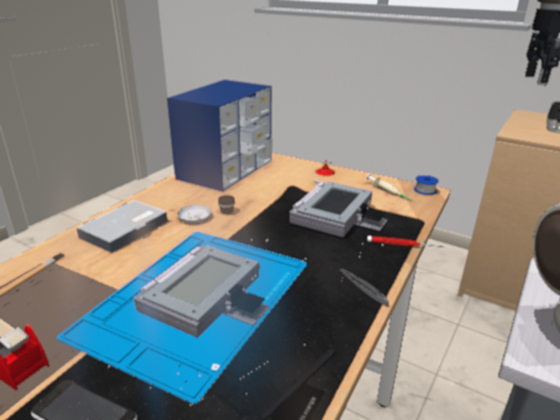

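```bash
python3 - <<'E'
from h import *
t=cv2.imread('pics/top1.png'); s=cv2.imread('pics/scene1.png')
a=cv2.resize(t[170:310,150:290],None,fx=2.8,fy=2.8,interpolation=2);b=cv2.resize(t[190:330,310:450],None,fx=2.8,fy=2.8,interpolation=2)
cv2.imwrite('pics/crop.png',np.hstack([a,b]))
c=np.load('pics/top1.png.npz')
# lid frame corners by grey mask around right & left jig
for (u,v,z) in [(372,280,.02),(372,264,.026),(208,247,.026),(331,206,.035),(405,203,.035),(334,258,.035),(408,256,.035)]: print(u,v,ray(c,u,v,z).round(4))
E
```

```text
372 280 [ 0.4274 -0.104   0.02  ]
372 264 [ 0.4634 -0.1043  0.026 ]
208 247 [0.5051 0.2707 0.026 ]
331 206 [ 0.5971 -0.0128  0.035 ]
405 203 [ 0.603  -0.1841  0.035 ]
334 258 [ 0.477 -0.017  0.035]
408 256 [ 0.4803 -0.1852  0.035 ]
```

View pics/crop.png

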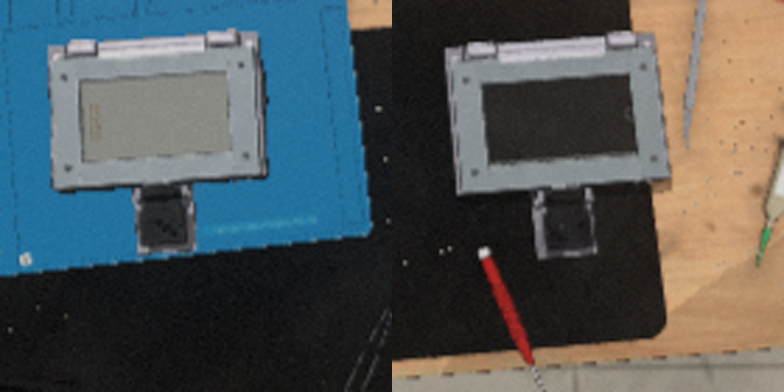

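The right jig shows the dark phone through its window (crop right half); the left one shows the pale, empty nest. Loaded jig lid corners are at about (334,259), (409,254), (404,203) and (330,207), with the tab at about (373,270).

```bash
python3 - <<'E'
from h import *
c=np.load('pics/top1.png.npz')
P=[ray(c,u,v,.038) for u,v in [(333.9,258.9),(408.6,254.3),(403.9,203.2),(329.6,207.1)]]
for p in P: print(p.round(4))
print(np.linalg.norm(P[0]-P[1]),np.linalg.norm(P[3]-P[2]),np.linalg.norm(P[0]-P[3]))
d=P[0]-P[1]+P[3]-P[2]; yaw=np.arctan2(-d[0],d[1]); print('yaw',yaw)
ex=np.array([np.cos(yaw),np.sin(yaw)])
f=(P[0]+P[1])[:2]/2; tab=f-ex*.038; print('tab est',tab, 'seen black tab centre',ray(c,373.2,270.4,.026))
for n,z,m in [((310+(482-392)/2.8),190+252/2.8,0),]: print('driver end',ray(c,n,z,.006))
s=ctrl.state(); print(s['position'],s['tool_rot'])
E
```

```text
[ 0.4747 -0.0165  0.038 ]
[ 0.4839 -0.186   0.038 ]
[ 0.6019 -0.1808  0.038 ]
[ 0.594  -0.0092  0.038 ]
0.16980741246020165 0.17178306316316214 0.11951636671915705
yaw 0.05011469718722664
tab est [ 0.44131832 -0.10314349] seen black tab centre [ 0.44881393 -0.10652995  0.026     ]
driver end [ 0.42840523 -0.03738236  0.006     ]
[ 0.24996288 -0.57227708  0.2303366 ] [ 3.13966638e+00 -1.04019603e-04 -2.72995730e+00]
```

Request:
{"fn": "apply_moves", "kwargs": {"steps": "0 0 0 0.86 1;0 0 0 0.86 1;0 0 0 0.86 1;0 0 0 0.86 1;0 0 0 0.86 1;0 0 0 0.88 1", "squeeze": 20}}

```text
t: 0.7
position: [0.25, -0.5724, 0.2306]
tool_rot: [3.14, -0.001, -3.094]
contact_force: [-0.1, 0.6, -1.0]
gripper_width: 0.0002
grasp_force: 0.0
```

Request:
{"fn": "apply_moves", "kwargs": {"steps": "-0.32 0.76 0 0 1;-0.32 0.76 0 0 1;-0.32 0.76 0 0 1;-0.32 0.76 0 0 1;-0.32 0.76 0 0 1;-0.32 0.76 0 0 1;-0.32 0.76 0 0 1;-0.32 0.76 0 0 1;-0.32 0.76 0 0 1;-0.32 0.76 0 0 1;-0.32 0.76 0 0 1;-0.32 0.76 0 0 1"}}

```text
t: 1.9
position: [0.419, -0.106, 0.2312]
tool_rot: [3.141, -0.0, -3.091]
contact_force: [0.7, -0.5, 0.1]
gripper_width: 0.0001
grasp_force: 0.0
```

```bash
python3 - <<'E'
from h import *
c=cam('wrist','w1.png'); print(-c['R'].T@c['t'],c['R'],c['vertical_fov'])
s=ctrl.state(); print(s['t'],s['position'],s['tool_rot'],s['joints'],s['gripper_width'],s['contact_force'])
E
```

```text
[ 0.3448151  -0.10966152  0.37425256] [[-5.10524323e-02  9.98695914e-01 -3.48381702e-04]
 [ 9.54479419e-01  4.88947674e-02  2.94241976e-01]
 [ 2.93875293e-01  1.46892454e-02 -9.55730892e-01]] 59.51072662865663
1.95 [ 0.42128797 -0.10245754  0.23138132] [ 3.14052018e+00  2.20617477e-03 -3.08713509e+00] [ 1.38247688e-01  5.10160821e-02 -4.31028963e-01 -9.98971506e-04
 -1.08646329e+00 -1.65412114e+00] -0.00018748076105007904 [1.52287664 2.5444458  0.18192397]
```

View pics/w1.png

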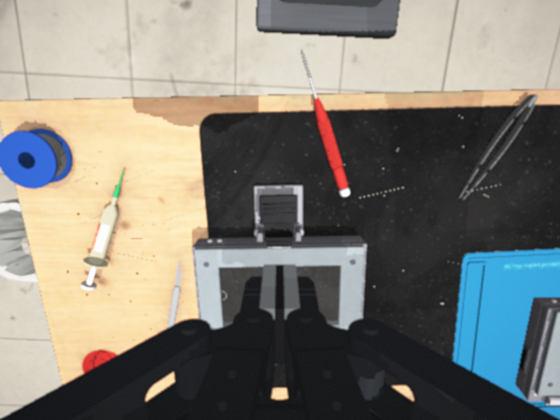

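Wrist view: the tab's dark ribbed plate is at about (279,210), its toe front edge at row 186, the lid's front edge at rows 240–247 (columns 195–366), and the driver's end at (345,192), clear of the tab.

```bash
python3 - <<'E'
from h import *
c=np.load('pics/w1.png.npz')
for u,v,z,n in [(196,248,.038,'lidR'),(366,245,.038,'lidL'),(281,246,.038,'lid mid'),(279,186,.005,'toe front'),(279,195,.026,'plate front?'),(255,190,.005,'toeR'),(303,187,.005,'toeL'),(262,195,.026,'tabR'),(297,195,.026,'tabL'),(279,225,.026,'plate rear')]: print(n,ray(c,u,v,z).round(4))
g=cv2.imread('pics/w1.png'); cv2.imwrite('pics/w1c.png',cv2.resize(g[170:270,180:380],None,fx=4,fy=4,interpolation=2))
E
```

```text
lidR [ 0.4867 -0.1847  0.038 ]
lidL [ 0.475  -0.0178  0.038 ]
lid mid [ 0.4803 -0.1011  0.038 ]
toe front [ 0.4276 -0.1058  0.005 ]
plate front? [ 0.4318 -0.1056  0.026 ]
toeR [ 0.433  -0.1303  0.005 ]
toeL [ 0.4273 -0.0811  0.005 ]
tabR [ 0.4327 -0.1222  0.026 ]
tabL [ 0.4309 -0.088   0.026 ]
plate rear [ 0.4627 -0.104   0.026 ]
```

View pics/w1c.png

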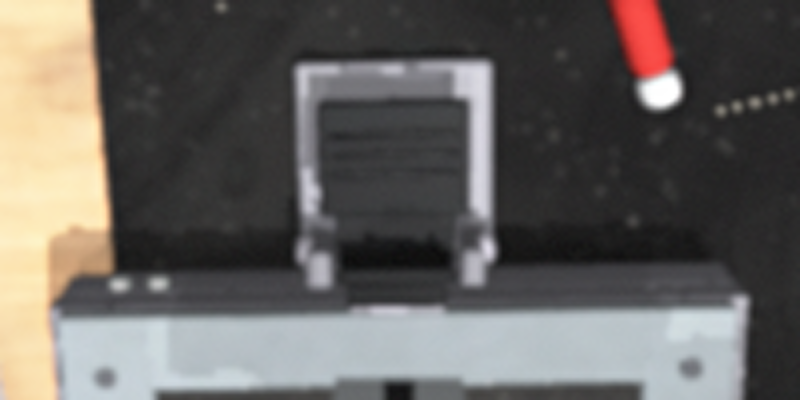

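Request:
{"fn": "apply_moves", "kwargs": {"steps": "-0.23 0 0.2 0 1;-0.23 0 0.6 0 1;0 0 0.7 0 1;0 0 0.7 0 1;0 0 0.7 0 1;0 0 0.5 0 1;0 0 0.2 0 1;0 0 0.1 0 1;0 0 0 0 1;0 0 0 0 1"}}

```text
t: 2.95
position: [0.443, -0.1067, 0.0472]
tool_rot: [-3.142, 0.002, -3.092]
contact_force: [-0.7, -0.5, 0.3]
gripper_width: 0.0
grasp_force: 0.0
```

```bash
python3 - <<'E'
from h import *
c=cam('wrist','w2.png')
s=ctrl.state(); print(s['t'],s['position'],s['tool_rot'],s['contact_force'])
E
```

```text
3.0 [ 0.44303343 -0.10655892  0.04740694] [ 3.14153532e+00  2.75312954e-03 -3.09140886e+00] [-0.54561444 -0.04031619  0.06747113]
```

View pics/w2.png

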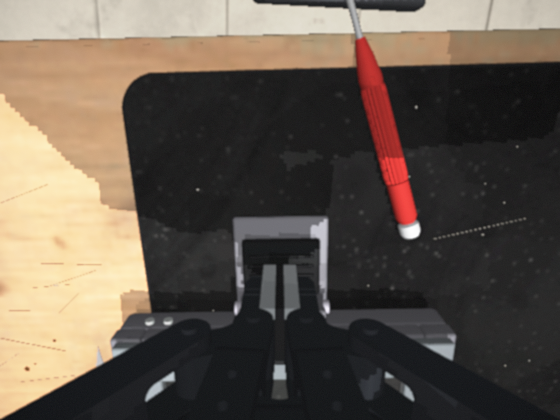

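The closed tips (280,265) are over the tab (columns 244–319, front at row 240) and centred on it; going down gently.

Request:
{"fn": "apply_moves", "kwargs": {"steps": "0 0 0.15 0 1;0 0 0.15 0 1;0 0 0.08 0 1;0 0 0.04 0 1;0 0 0.04 0 1;0 0 0.04 0 1;0 0 0.04 0 1;0 0 0 0 1"}}

```text
t: 3.8
position: [0.4407, -0.1066, 0.0189]
tool_rot: [3.142, -0.003, -3.092]
contact_force: [-5.3, -0.2, 4.0]
gripper_width: 0.0001
grasp_force: 2.3
```

```bash
python3 - <<'E'
from h import *
c=cam('scene','s2.png'); d=cam('wrist','w3.png')
a=cv2.resize(cv2.imread('pics/s2.png')[120:270,250:450],None,fx=2.0,fy=2.0,interpolation=2)
b=cv2.resize(cv2.imread('pics/w3.png'),(400,300))
cv2.imwrite('pics/v3.png',np.hstack([a,b]))
s=ctrl.state(); print(s['t'],s['position'],s['contact_force'],s['torque'])
E
```

```text
3.9 [ 0.44105649 -0.10664275  0.01912986] [-4.26835073  0.36949123  3.51847664] [ 0.04008074  1.24963276 -0.01962298]
```

View pics/v3.png

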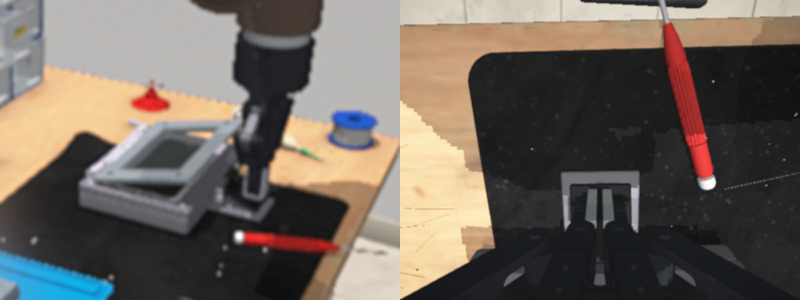

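The lid has been released and is half up, leaning lightly on the gripper's knuckles (left picture). I'll back away to let it rise.

Request:
{"fn": "apply_moves", "kwargs": {"steps": "0.1 0 -0.08 0 1;0.15 0 -0.15 0 1;0.3 0 -0.3 0 1;0.4 0 -0.4 0 1;0.4 0 -0.4 0 1;0 0 -0.4 0 1;0 0 0 0 1;0 0 0 0 1;0 0 0 0 1;0 0 0 0 1;0 0 0 0 1;0 0 0 0 1"}}

```text
t: 5.1
position: [0.3745, -0.1099, 0.1053]
tool_rot: [-3.142, -0.001, -3.091]
contact_force: [-0.5, 0.3, -0.1]
gripper_width: 0.0002
grasp_force: 0.0
```

```bash
python3 - <<'E'
from h import *
c=cam('scene','s4.png'); d=cam('wrist','w4.png')
a=cv2.resize(cv2.imread('pics/s4.png')[120:270,250:450],None,fx=2.0,fy=2.0,interpolation=2)
b=cv2.resize(cv2.imread('pics/w4.png'),(400,300))
cv2.imwrite('pics/v4.png',np.hstack([a,b]))
s=ctrl.state(); print(s['t'],s['position'],s['contact_force'],s['torque'])
yaw=.052; ex=np.array([np.cos(yaw),np.sin(yaw)]); o=np.array([.443,-.1055])+.094*ex; print('o',o)
for th in(.6,.8,.95,1.1):
    q=o+ex*(.06-.116*np.cos(th)); print(th,proj(c,[q[0],q[1],.035+.116*np.sin(th)]),proj(d,[q[0],q[1],.035+.116*np.sin(th)]))
E
```

```text
5.2 [ 0.37453574 -0.10990583  0.10548119] [1.10281522 0.46575143 1.01886743] [0.04054652 0.04041145 0.0560065 ]
o [ 0.53687294 -0.1006142 ]
0.6 [352.80957044 175.96317267] [280.96306217 487.33918164]
0.8 [346.81159908 166.57450273] [281.08824619 543.60523082]
0.95 [341.24388932 160.27853513] [281.17203771 588.33052907]
1.1 [334.93010329 154.81608468] [281.24005201 632.33847057]
```

View pics/v4.png

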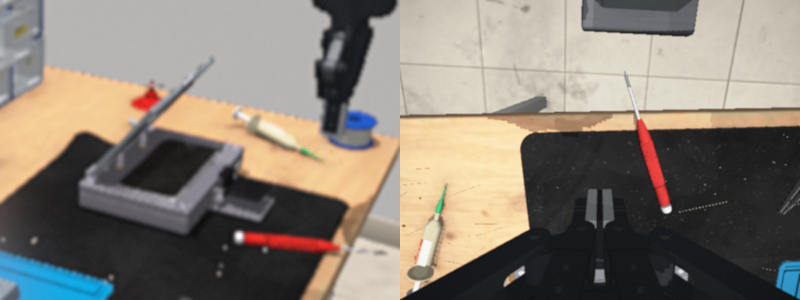

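The lid stands at about 0.95 rad and its edge fits the prediction near crop (182,80). Next I push it with the fingertips just below its edge.

Request:
{"fn": "apply_moves", "kwargs": {"steps": "-0.3 0 -0.04 0 1;-0.6 0 -0.04 0 1;-0.6 0 -0.04 0 1;-0.6 0 -0.04 0 1;-0.4 0 -0.04 0 1;-0.1 0 0 0 1;0 0 0 0 1"}}

```text
t: 5.9
position: [0.5043, -0.1033, 0.1152]
tool_rot: [3.141, -0.001, -3.092]
contact_force: [-0.6, -0.0, -0.4]
gripper_width: -0.0001
grasp_force: 0.0
```

Request:
{"fn": "apply_moves", "kwargs": {"steps": "-0.15 0 -0.04 0 1;-0.15 0 -0.04 0 1;-0.15 0 -0.04 0 1;-0.15 0 -0.04 0 1;-0.15 0 -0.04 0 1;-0.15 0 -0.04 0 1;-0.15 0 -0.04 0 1;-0.15 0 -0.04 0 1;-0.15 0 -0.04 0 1;-0.15 0 0 0 1;-0.15 0 0 0 1;-0.15 0 0 0 1"}}

```text
t: 7.1
position: [0.5949, -0.0988, 0.1337]
tool_rot: [3.142, -0.0, -3.091]
contact_force: [-0.0, -0.2, -0.4]
gripper_width: 0.0001
grasp_force: 0.1
```

Request:
{"fn": "apply_moves", "kwargs": {"steps": "-0.1 0 0 0 1;-0.1 0 0 0 1;-0.08 0 0 0 1;-0.06 0 0 0 1;0 0 0 0 1;0 0 0 0 1"}}

```text
t: 7.7
position: [0.6112, -0.098, 0.1338]
tool_rot: [3.142, -0.0, -3.091]
contact_force: [1.0, -0.2, -0.7]
gripper_width: 0.0003
grasp_force: 0.0
```

Request:
{"fn": "apply_moves", "kwargs": {"steps": "0.1 0 0 0 1;0.3 0 0 0 1;0.6 0 -0.2 0 1;0.8 0 -0.3 0 1;0.8 0 -0.3 0 1;0.8 0 -0.3 0 1;0.6 0 0 0 1;0.3 0 0 0 1;0 0 0 0 1;0 0 0 0 1;0 0 0 0 1;0 0 0 0 1"}}

```text
t: 8.9
position: [0.3975, -0.1087, 0.1884]
tool_rot: [-3.141, -0.001, -3.091]
contact_force: [-0.9, -0.5, 0.5]
gripper_width: 0.0003
grasp_force: 0.0
```

```bash
python3 - <<'E'
from h import *
c=cam('scene','s5.png'); d=cam('top','t5.png')
a=cv2.resize(cv2.imread('pics/s5.png')[80:260,250:450],None,fx=2.0,fy=2.0,interpolation=2)
b=cv2.resize(cv2.imread('pics/t5.png')[150:330,250:450],None,fx=2,fy=2,interpolation=2)
cv2.imwrite('pics/v5.png',np.hstack([a,b]))
s=ctrl.state(); print(s['t'],s['position'],s['contact_force'])
yaw=.052; ex=np.array([np.cos(yaw),np.sin(yaw)]); ey=np.array([-ex[1],ex[0]]); o=np.array([.443,-.1055])+.094*ex
for th in(1.7,1.8,1.9):
    for y in(-.086,.086):
        q=o+ex*(.06-.116*np.cos(th))+y*ey; X=[q[0],q[1],.035+.116*np.sin(th)]
        print(th,y,(proj(c,X)-[250,80])*2,(proj(d,X)-[250,150])*2+[400,0])
E
```

```text
9.0 [ 0.39719358 -0.10872639  0.18839073] [-0.32508674 -0.66398847 -0.7500358 ]
1.7 -0.086 [145.74817494 105.52387318] [733.91149231  71.93529819]
1.7 0.086 [ 73.22773417 152.28071137] [569.30117264  81.44299822]
1.8 -0.086 [136.51324853 105.59595412] [732.28016348  61.76979753]
1.8 0.086 [ 63.13820987 152.05695252] [568.3039303  71.2189264]
1.9 -0.086 [127.53918273 106.65345241] [730.41194492  52.19527282]
1.9 0.086 [ 53.39178361 152.94230362] [567.23607038  61.57767101]
```

View pics/v5.png

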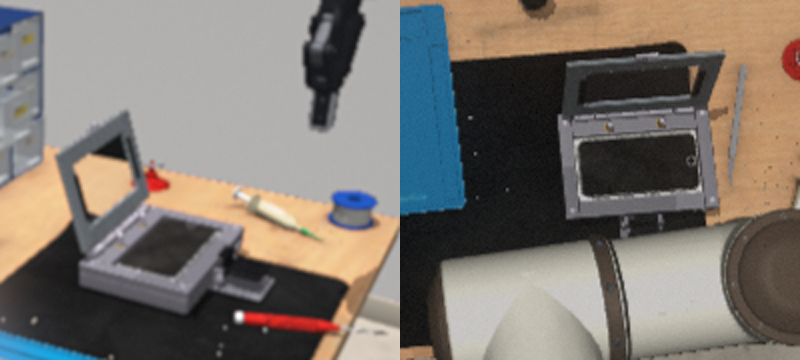

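The lid's free-edge corners at (567,62) and (723,52) match the 1.9 rad prediction. The phone lies in its nest, and the tools and the empty jig look undisturbed. I'll let it settle for a moment, then hand in.

Request:
{"fn": "apply_moves", "kwargs": {"steps": "0 0 0 0 1;0 0 0 0 1;0 0 0 0 1;0 0 0 0 1;0 0 0 0 1;0 0 0 0 1;0 0 0 0 1;0 0 0 0 1;0 0 0 0 1;0 0 0 0 1"}}

```text
t: 10.0
position: [0.3966, -0.1088, 0.1888]
tool_rot: [3.142, -0.0, -3.091]
contact_force: [0.5, -0.2, -0.1]
gripper_width: 0.0003
grasp_force: 0.0
```

```bash
python3 - <<'E'
from h import *
d=cam('top','t6.png'); a=cv2.imread('pics/t5.png');b=cv2.imread('pics/t6.png')
print(cv2.absdiff(a,b)[170:210,320:420].mean(), cv2.absdiff(a,b)[0:100,0:100].mean())
print(ctrl.sign_off())
E
```

```text
2.3540833333333335 2.3533
the job is handed in; nothing more can be done
None
```

The loaded jig is open with its lid resting at the stop (about 1.9 rad by camera), the phone was not touched, the empty jig is still shut, and the job was handed in at about 10 s; as it sprang up, the lid leaned on the gripper for a moment with about 5 N.

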